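Clear up after cooking: nest the saucepans and cover the hob

ROBOT

A 6-joint arm with a two-finger parallel gripper is mounted at the origin on the work surface. World frame = base frame: x ahead of the robot, y to its left, z up, the work surface at z = 0. Lengths are in m, angles in rad, forces in N, time in s.
With the tool pointing down it reaches from about 0.25 to 0.775 m from the base axis. Payload 4 kg.
Tool frame: the origin (TCP) lies at the very end of the fingers, on their centre line; the grasp point (between the pads) lies 19 mm behind it; z points along the fingers, y is the line along which they close (so a half turn about z gives the same grasp; the last joint's range is limited). The gripper opens to 94 mm and grips with 3 to 60 N. Pads are 16 mm wide; open, the fingers measure 119 mm over their backs; the gripper's body (75 mm by 177 mm) begins 78 mm behind the grasp point.
Start: joints at [1.187, 0.087, 1.371, -0, 1.684, -0.103], TCP at [0.152, 0.528, 0.206] pointing down, gripper open.
Joint ranges: [-3.1, 3.1], [-0.76, 2.03], [0.27, 2.55], [-1.08, 4.22], [0.17, 2.65], [-2.57, 2.57]. Speed limits (rad/s): [2.79, 2.79, 3.14, 3.14, 3.14, 3.14].

INTERFACE

Orientations are given as [roll, pitch, yaw] about the fixed x, y, z axes, in that order (R = Rz(yaw) Ry(pitch) Rx(roll)).
In Python, from bench import robot, vision gives the robot as it stands.
- The arm moves only by the shell command python3 -m crank 'ROWS'. ROWS is JSON, a list of rows, each a list of 3 entries, a list of its own where there are three numbers: the closure, from 0 (fully open) to 1 (shut), then the shift along the tool's x, y, z in m, then the turn, a rotation vector about the tool's x, y, z in degrees. A call has 1 to 8 rows; each row shifts and turns the commanded pose from where the row before left it, along the tool's axes as they then stand; what a row does not reach is not made up. A row lasts 1/10 s, in which the tool goes at most 50 mm and 8.59 degrees, less where a joint would pass 70% of its speed; a pose out of reach is approached as far as the arm can. A call with a gripper value outside its range is refused whole. The fingers move at their own pace and stop on an object; the grip force is fixed at half the most. Time passes only in rows, so rows that do not move let the fingers close. It gives the time, the measured TCP pose, the force, the opening and the grip force at its end, in the units of the state.
- robot.get_obs(): the state, without advancing time (a new reading comes with each control period).
- vision.snapshot(name): name is "scene" or "top"; returns a dict with "color" (480x640x3 uint8, red, green, blue), "z_map" (480x640 float32, m along the optical axis (not along the pixel's ray), 0 where there is no reading), "fx", "fy", "cx", "cy" (pixels), "R" (3x3) and "t" (3): a world point X has camera coordinates R X + t. Camera axes: x right, y down, z forward; pixel columns grow to the right and rows downward; lengths in m; the calibration is good to about 2 mm. A picture is of the moment at which its call begins.
- robot.close_job(): hands the job in; it is judged then, once.
The state is a dict: "time": time; "joint_positions": joint angles; "qvel": joint speeds; "joint_torque": joint torques, N m; "tool_pos": TCP position; "ee_rot": TCP orientation; "wrist_force": force on the tool from outside, world axes, zero at the start; "wrist_torque": the same for the moment, N m; "width": finger opening in m; "finger_force": force on a finger pad.
Only numpy, scipy, OpenCV 4.12 (cv2) and the standard library are available. Lean on these libraries where they do the work, as an engineer would, in place of code of your own. Each camera call takes 0.05 s, during which the arm holds its last target. There are 200 camera calls.

TASK

Clear up after cooking: stand the pepper mill back on its cork mat, and nest all the saucepans, each upright inside the next larger one, in one stack in the middle of the round wooden board, with their handles fanned out to one side like a hand of cards so that each lies well clear of the others. Then slide the wooden cover fully home over the empty hob; leave the other things on the worktop where they are.

Things in the scene. Friction and masses are not known exactly. Their poses are not given: they have to be found in the camera images.
- pan_1: largest blue saucepan (may be absent), about 220 g: rim radius 64 mm, underside radius 60 mm, 50 mm high, wall 3 mm, floor 5 mm. Origin: centre of underside; z up; its steel handle, a bar 16 mm wide (y) and 12 mm deep, points along +x, rising 0.2 rad. Nested, a pan stands on the floor of the next larger, about 7 mm radial play, its handle passing over the larger rim
- grip_1 (a point): middle of the handle of pan_1, on its centre line: 108 mm from the pan's axis and 54 mm above its underside
- tip_1 (a point): outer end of the handle of pan_1: 157 mm from the pan's axis and 63 mm above its underside
- pan_2: second largest blue saucepan (may be absent), about 170 g: rim radius 53 mm, underside radius 49 mm, 57 mm high, wall 3 mm, floor 5 mm. Origin: centre of underside; z up; its steel handle, a bar 16 mm wide (y) and 12 mm deep, points along +x, rising 0.2 rad. Nested, a pan stands on the floor of the next larger, about 7 mm radial play, its handle passing over the larger rim
- grip_2 (a point): middle of the handle of pan_2, on its centre line: 97 mm from the pan's axis and 61 mm above its underside
- tip_2 (a point): outer end of the handle of pan_2: 141 mm from the pan's axis and 69 mm above its underside
- pan_3: third largest blue saucepan (may be absent), about 130 g: rim radius 42 mm, underside radius 38 mm, 64 mm high, wall 3 mm, floor 5 mm. Origin: centre of underside; z up; its steel handle, a bar 16 mm wide (y) and 12 mm deep, points along +x, rising 0.2 rad. Nested, a pan stands on the floor of the next larger, about 7 mm radial play, its handle passing over the larger rim
- grip_3 (a point): middle of the handle of pan_3, on its centre line: 86 mm from the pan's axis and 68 mm above its underside
- tip_3 (a point): outer end of the handle of pan_3: 125 mm from the pan's axis and 75 mm above its underside
- pan_4: smallest blue saucepan (may be absent), about 100 g: rim radius 32 mm, underside radius 28 mm, 71 mm high, wall 3 mm, floor 5 mm. Origin: centre of underside; z up; its steel handle, a bar 16 mm wide (y) and 12 mm deep, points along +x, rising 0.2 rad. Nested, a pan stands on the floor of the next larger, about 7 mm radial play, its handle passing over the larger rim
- grip_4 (a point): middle of the handle of pan_4, on its centre line: 76 mm from the pan's axis and 75 mm above its underside
- tip_4 (a point): outer end of the handle of pan_4: 110 mm from the pan's axis and 81 mm above its underside
- board: round dark wooden board, fixed on the worktop, 200 mm in diameter and 18 mm thick; origin at the centre of its underside, z up
- board_top (a point): centre of the upper face of the board, 18 mm above the worktop; the nest of pans goes here
- hob: black two-zone glass hob, 510 mm along its x, 290 mm along its y, flush with the worktop, fixed. Origin: centre of the glass; z up. Two aluminium runners 26 mm high along its short ends (x = -265 and +265 mm) run along y from -150 to +465 mm
- cover (a joint): travel (m) of the flat wooden cover on the runners: 0 = fully home over the hob (end stop), 0.29 = fully open, growing along the hob's +y. The cover is 506 mm (x) by 300 mm (y), 16 mm thick, its top 24 mm above the worktop; a pan standing on the hob blocks it. It slides with about 3 N and stays where left
- cover_bar (a point): middle of the steel bar handle on the cover: 150 mm long along the hob's x, 12 mm square, its centre 62 mm above the worktop, 32 mm of free height below it over the cover, posts 65 mm either side of the middle; 35 mm inside the edge that leads when closing (the hob's -y side)
- pepper_mill: pale wooden pepper mill standing on the board at the start, 140 mm high, 220 g: foot 52 mm in diameter, body and head round, 44 mm in diameter from 30 mm up to 134 mm (with a narrow neck at 102 mm). Origin: centre of its underside, z up
- mat_top (a point): centre of the upper face of the round cork mat, 100 mm in diameter and 4 mm thick, fixed on the worktop
- mug: white mug 80 mm wide, 90 mm high, loose bystander; origin at the centre of its underside, z up
- salt_jar: white salt jar 60 mm wide, 85 mm high, loose bystander; origin at the centre of its underside, z up
- egg_cup: blue egg cup 48 mm wide, 50 mm high, loose bystander; origin at the centre of its underside, z up
- oil: green oil bottle 60 mm wide, 190 mm high, loose bystander; origin at the centre of its underside, z up
- spatula: wooden-handled spatula 240 mm long lying flat, loose bystander, its length along its x; origin near its middle
Not all that is in view belongs to the job. What is shaped like the pepper_mill but pink or red is not meant.

How it is judged:
On the way, in this order (a step that is already met when the one before it is completed fails the run):
1. all the saucepans are nested on the board with their handles fanned (angle between each of pan_1, pan_2, pan_3, pan_4's own z axis and vertical below 0.07 rad and horizontal distance between pan_1 and board_top below 0.035 m and height (world z) of pan_1 between 0.014 and 0.045 m and horizontal distance between pan_2 and board_top below 0.045 m and height (world z) of pan_2 between 0.014 and 0.045 m and horizontal distance between pan_3 and board_top below 0.055 m and height (world z) of pan_3 between 0.014 and 0.045 m and horizontal distance between pan_4 and board_top below 0.065 m and height (world z) of pan_4 between 0.014 and 0.045 m and z of pan_2 in the frame of pan_1 between 0.003 and 0.022 m and horizontal distance between pan_1 and pan_2 below 0.014 m and (y of tip_2 in the frame of pan_1 above 0.035 m or y of tip_2 in the frame of pan_1 below -0.035 m) and x of tip_1 in the frame of pan_2 above -0.11 m and z of pan_3 in the frame of pan_1 between 0.003 and 0.022 m and horizontal distance between pan_1 and pan_3 below 0.025 m and (y of tip_3 in the frame of pan_1 above 0.035 m or y of tip_3 in the frame of pan_1 below -0.035 m) and x of each of tip_1, tip_2 in the frame of pan_3 above -0.11 m and z of pan_4 in the frame of pan_1 between 0.003 and 0.022 m and horizontal distance between pan_1 and pan_4 below 0.035 m and (y of tip_4 in the frame of pan_1 above 0.035 m or y of tip_4 in the frame of pan_1 below -0.035 m) and x of each of tip_1, tip_2, tip_3 in the frame of pan_4 above -0.11 m and z of pan_3 in the frame of pan_2 between 0.003 and 0.022 m and horizontal distance between pan_2 and pan_3 below 0.014 m and (y of tip_3 in the frame of pan_2 above 0.035 m or y of tip_3 in the frame of pan_2 below -0.035 m) and z of pan_4 in the frame of pan_2 between 0.003 and 0.022 m and horizontal distance between pan_2 and pan_4 below 0.024 m and (y of tip_4 in the frame of pan_2 above 0.035 m or y of tip_4 in the frame of pan_2 below -0.035 m) and z of pan_4 in the frame of pan_3 between 0.003 and 0.022 m and horizontal distance between pan_3 and pan_4 below 0.013 m and (y of tip_4 in the frame of pan_3 above 0.035 m or y of tip_4 in the frame of pan_3 below -0.035 m)), for 0.2 s.
2. the cover is fully home over the hob (value of joint cover below 0.008 m), for 0.2 s.
At the end, for the whole second after the job is handed in: Mill upright on the mat (26 mm); pans upright, floor on floor by size, the largest within 35 mm of the board centre (45 if pan_1 is absent); each handle end 35 mm or more beside the line of every larger pan's handle, none over 130 degrees apart; cover within 8 mm of home; all at rest (all of step 1 and value of joint cover below 0.008 m and horizontal distance between pepper_mill and mat_top below 0.026 m and angle between pepper_mill's own z axis and vertical below 0.1 rad and height (world z) of pepper_mill below 0.012 m and linear speed of each of pepper_mill, pan_1, pan_2, pan_3, pan_4 below 0.03 m/s); the robot touches nothing.
It fails at once if one of the other things on the worktop is pushed over 50 mm aside (distance of any of mug, salt_jar, egg_cup, oil, spatula from where it was at the start of the episode above 0.05 m).
It fails at once if one of the other things is knocked over (angle between any of mug, salt_jar, egg_cup, oil's own z axis and vertical above 0.5 rad).
Of pan_1, pan_2, pan_3, pan_4 only 3 to 4 are there at a start; the rules pass over those that are not, and their reading is None.
At some moment in a run one of pan_1, pan_2, pan_3, pan_4 may be knocked a few centimetres aside while the robot is not near it.
It also fails if it takes over 210 s, if anything falls off the work surface, if the arm or the gripper's body presses on something with over 40 N, if the wrist force passes 120 N, or if a joint passes its speed limit or range.

## Working session

There is one attempt and no reset: what is moved stays moved. The work goes in short steps, Python scripts to look and compute and a shell command to move; the robot and the scene stay as the last step left them, time stands still between calls to the robot, and variables do not carry over. Pictures are saved under pics/ and viewed, at most 14 in all, crops included, and the job is handed in when it is done.

```bash
mkdir -p pics; ls; cat > h.py <<'E'
import numpy as np, cv2
from bench import robot, vision
def snap(n):
    return vision.snapshot(n)
def save(s,name,crop=None,scale=1):
    im=cv2.cvtColor(s["color"],cv2.COLOR_RGB2BGR)
    if crop: 
        r0,r1,c0,c1=crop; im=im[r0:r1,c0:c1]
    if scale!=1: im=cv2.resize(im,None,fx=scale,fy=scale,interpolation=cv2.INTER_CUBIC)
    cv2.imwrite("pics/"+name,im)
def ray(s,u,v,z):
    "pixel -> world point on plane z"
    R=np.array(s["R"]);t=np.array(s["t"])
    d=R.T@np.array([(u-s["cx"])/s["fx"],(v-s["cy"])/s["fy"],1.]); o=-R.T@t
    return o+d*(z-o[2])/d[2]
def cloud(s):
    "per-pixel world points (480,640,3)"
    R=np.array(s["R"]);t=np.array(s["t"]);Z=s["z_map"].astype(float)
    v,u=np.mgrid[0:480,0:640]
    P=np.stack([(u-s["cx"])/s["fx"]*Z,(v-s["cy"])/s["fy"]*Z,Z],-1)
    P=(P-t)@R; P[Z==0]=np.nan
    return P
E
python3 - <<'E'
from h import *
for n in("top","scene"):
    s=snap(n); save(s,n+"0.png"); np.savez(n+"0.npz",**s)
    print(n,s["fx"],s["cx"],s["cy"],-np.array(s["R"]).T@s["t"],np.array(s["R"]).round(3).tolist())
print(robot.get_obs())
E
```

```text
pics
top 456.8670322269326 322.3747388849625 241.73070378643442 [ 0.3868306  -0.10939426  0.99015107] [[-0.005, -1.0, -0.005], [-0.987, 0.005, -0.16], [0.16, 0.004, -0.987]]
scene 474.1164700952779 313.73528925056894 239.22084083007908 [ 1.09769404 -0.08181516  0.8329892 ] [[-0.084, 0.996, 0.009], [0.791, 0.072, -0.608], [-0.607, -0.044, -0.794]]
{'time': 0.1, 'joint_positions': array([ 1.18688894e+00,  8.78955036e-02,  1.37208378e+00, -6.10369603e-06,
        1.68358098e+00, -1.03088618e-01]), 'qvel': array([ 0.00121179, -0.00121136, -0.00407322,  0.0011727 , -0.00109316,
       -0.00082364]), 'joint_torque': array([ 2.15351152e-03, -3.41255987e+01, -3.03300405e+01,  7.19303149e-02,
        3.04766558e-02, -1.01825267e-04]), 'tool_pos': array([0.15224714, 0.52800598, 0.20442315]), 'ee_rot': array([-3.13963487e+00, -1.96444739e-04,  2.86077301e+00]), 'wrist_force': array([ 0.21262822, -0.31402829, -0.30695577]), 'wrist_torque': array([ 0.00291444, -0.0017678 ,  0.00545608]), 'finger_force': 0.0, 'width': 0.09394704051831856}
```

View pics/top0.png

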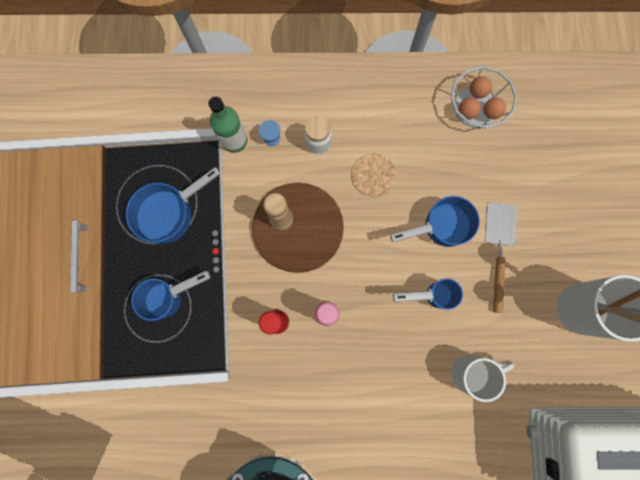

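View pics/scene0.png

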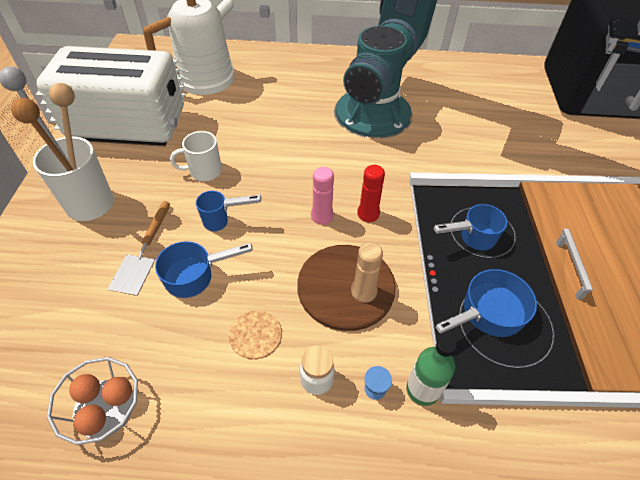

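Top view: four blue pans at (157,212) pan_1?, (155,299), (453,221), (446,294). The pale mill is at (277,208) on the board (300,227), with the mat at (374,174). The red (272,322) and pink (327,313) mills are decoys. The cover bar is at (75,256).

```bash
cat >> h.py <<'E'
def circ(p):
    A=np.c_[2*p,np.ones(len(p))]; x=np.linalg.lstsq(A,(p**2).sum(1),rcond=None)[0]
    return x[:2],np.sqrt(x[2]+x[0]**2+x[1]**2)
H=[.05,.057,.064,.071]; RR=[.064,.053,.042,.032]
def pans(s,seeds,base=0.,only=None):
    hsv=cv2.cvtColor(s["color"],cv2.COLOR_RGB2HSV)
    m=cv2.inRange(hsv,(100,110,40),(125,255,255)); P=cloud(s)
    n,l,st,ce=cv2.connectedComponentsWithStats(cv2.morphologyEx(m,cv2.MORPH_CLOSE,np.ones((5,5))))
    for i in range(1,n):
        if st[i,4]<250: continue
        Q=P[l==i]; zt=np.nanpercentile(Q[:,2],97)
        # outline points on rim plane via ray casting
        cs=cv2.findContours((l==i).astype(np.uint8),0,1)[0][0][:,0]
        hull=cv2.convexHull(Q[np.abs(Q[:,2]-zt)<.006][:,:2].astype(np.float32))[:,0]
        c,r=cv2.minEnclosingCircle(hull)
        # handle
        g=(hsv[...,1]<60)&(P[...,2]>zt-.012)&(P[...,2]<zt+.04)
        d=np.hypot(P[...,0]-c[0],P[...,1]-c[1]); g&=(d>r+.008)&(d<r+.11)
        n2,l2=cv2.connectedComponents(g.astype(np.uint8))
        best=None
        for k in range(1,n2):
            q=P[l2==k]
            if len(q)>40 and d[l2==k].min()<r+.02 and (best is None or len(q)>len(best)): best=q
        a=None
        if best is not None:
            mm=best[:,:2].mean(0)-c; a=np.degrees(np.arctan2(mm[1],mm[0])); 
            t=best[d[l2>0].argmax()%len(best)]
            print(" handle mean",best.mean(0).round(4),"far",np.hypot(*(best[:,:2]-c).T).max().round(4),"n",len(best))
        print("blob",ce[i].round(),"c",np.round(c,4),"r",round(r,4),"zt",round(zt,4),"ang",a)
E
python3 - <<'E'
from h import *
s=dict(np.load("top0.npz")); P=cloud(s)
pans(s,0)
hsv=cv2.cvtColor(s["color"],cv2.COLOR_RGB2HSV)
print("worktop z",np.nanmedian(P[260:300,350:380,2]))
# board: dark brown at z .018
b=(np.abs(P[...,2]-.018)<.006)&(hsv[...,2]<130)&(P[...,1]>-.2)&(P[...,1]<.05+.05)&(P[...,0]>.3)
n,l,st,ce=cv2.connectedComponentsWithStats(b.astype(np.uint8)); i=1+st[1:,4].argmax()
print("board",st[i],cv2.minEnclosingCircle(P[l==i][:,:2].astype(np.float32)))
# mat
m=np.array([[352,174],[397,174],[374,153],[374,196]])
print("mat",[ray(s,*p,.004).round(3) for p in m], P[174,374])
q=P[185:235,255:300].reshape(-1,3); 
for lo,hi in((.125,.15),(.04,.1)): 
    w=q[(q[:,2]>lo)&(q[:,2]<hi)]; print("mill",lo,w[:,:2].min(0),w[:,:2].max(0),w[:,2].max(),len(w))
q=P[210:300,60:95].reshape(-1,3); w=q[(q[:,2]>.05)&(q[:,2]<.08)]; print("bar",w.min(0),w.max(0),w.mean(0))
for n,p in dict(edge1=(102,160),edge2=(102,370),run1=(222,135),run2=(227,376)).items(): print(n,ray(s,*p,.024))
for n,bx in dict(salt=(115,155,300,335),egg=(118,148,256,284),oil=(95,155,205,250),mug=(355,405,450,515),red=(305,340,255,292),pink=(298,328,312,342)).items():
    q=P[bx[0]:bx[1],bx[2]:bx[3]].reshape(-1,3); w=q[q[:,2]>.03]; print(n,w.min(0).round(3),w.max(0).round(3))
E
```

```text
handle mean [0.6669 0.149  0.061 ] far 0.1581 n 334
blob [157. 213.] c [0.6044 0.2461] r 0.0648 zt 0.0514 ang -57.22419055196807
 handle mean [ 0.5533 -0.2823  0.0677] far 0.1396 n 298
blob [453. 221.] c [ 0.5831 -0.3789] r 0.0522 zt 0.0572 ang 107.13311926939191
 handle mean [0.4561 0.1564 0.0743] far 0.1256 n 309
blob [154. 300.] c [0.4225 0.2384] r 0.0427 zt 0.0657 ang -67.69285169223853
 handle mean [ 0.4249 -0.2785  0.0806] far 0.1096 n 287
blob [446. 294.] c [ 0.4302 -0.3531] r 0.031 zt 0.0715 ang 94.08227948849992
worktop z 0.0005904025898133313
board [ 252  183   91   90 5584] ((0.5791131854057312, -0.05091214179992676), 0.09984377771615982)
mat [array([ 0.7  , -0.172,  0.004]), array([ 0.699, -0.273,  0.004]), array([ 0.749, -0.223,  0.004]), array([ 0.649, -0.22 ,  0.004])] [ 0.69906362 -0.22120472  0.00591896]
mill 0.125 [ 0.57430784 -0.03761055] [0.59969514 0.00303547] 0.14984978072221614 67
mill 0.04 [ 0.57275421 -0.03902867] [0.60825757 0.00527351] 0.09896861627731547 161
bar [0.43668978 0.39194771 0.05027047] [0.58540317 0.41180926 0.07377947] [0.50964469 0.40090781 0.06675888]
edge1 [0.7292465  0.38141745 0.024     ]
edge2 [0.27900989 0.34870121 0.024     ]
run1 [0.78568883 0.11744418 0.024     ]
run2 [0.26605794 0.09134065 0.024     ]
salt [ 0.747 -0.125  0.03 ] [ 0.803 -0.066  0.09 ]
egg [ 0.763 -0.014  0.035] [0.81  0.032 0.056]
oil [0.75  0.063 0.03 ] [0.809 0.141 0.194]
mug [ 0.227 -0.481  0.03 ] [ 0.306 -0.372  0.094]
red [ 0.354 -0.03   0.03 ] [0.397 0.012 0.144]
pink [ 0.372 -0.134  0.132] [ 0.412 -0.093  0.145]
```

Four pans are found, and their radii and handle lengths match pan_1 to pan_4. The pale mill on the board at about (.595,-.017) is the one meant, so I'll confirm it with a crop and plan the first move.

```bash
cat >> h.py <<'E'
def plan(x,y,z,yaw):
    "print turn about tool z (deg) to make first, then the shift in the turned tool axes (mm)"
    o=robot.get_obs(); p=np.array(o["tool_pos"]); cy=np.degrees(o["ee_rot"][2])
    dz=(cy-yaw+180)%360-180; a=np.radians(yaw); d=np.array([x,y,z])-p
    sh=[d[0]*np.cos(a)+d[1]*np.sin(a), d[0]*np.sin(a)-d[1]*np.cos(a), -d[2]]
    j6=np.degrees(np.arctan2(y,x))+90-yaw
    print("at",p.round(4),"rpy",np.degrees(o["ee_rot"]).round(1),"t",o["time"],"w",round(o["width"],4),"j6now",np.degrees(o["joint_positions"][5]).round(),"| turn z",round(dz,1),"shift mm",(1000*np.array(sh)).round(1),"j6 end~",round((j6+180)%360-180))
E
python3 - <<'E'
from h import *
s=dict(np.load("top0.npz")); save(s,"c0.png",(180,340,230,350),4)
print(ray(s,277,202,.14),ray(s,287,203,.14),ray(s,264,203,.14))
plan(.595,-.017,.2,90)
E
```

```text
[ 0.60210005 -0.01925312  0.14      ] [ 0.60002124 -0.03840673  0.14      ] [0.6002826  0.00560236 0.14      ]
at [0.1522 0.528  0.2044] rpy [-179.9   -0.   163.9] t 0.1 w 0.0939 j6now -6.0 | turn z 73.9 shift mm [-545.   442.8    4.4] j6 end~ -2
```

View pics/c0.png

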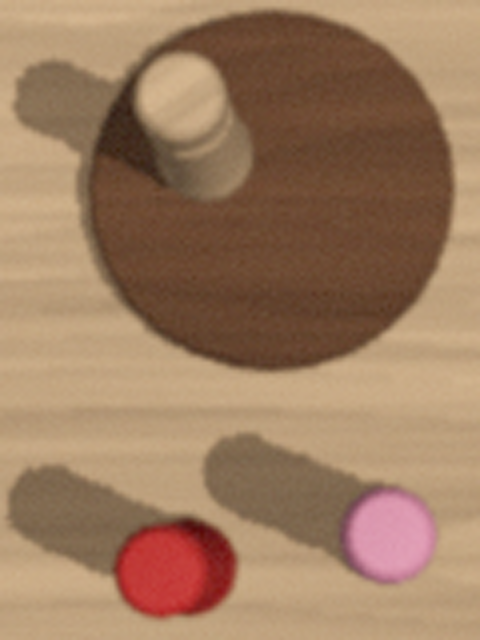

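The pale mill is at crop (180,97), apart from the red and pink ones. It stands on the board, so its top is at z=.158 and its centre at (.5955,-.0175). Moving there.

```bash
python3 -m crank '[[0,[0,0,0],[0,0,8.2]],[0,[0,0,0],[0,0,8.2]],[0,[0,0,0],[0,0,8.2]],[0,[0,0,0],[0,0,8.2]],[0,[0,0,0],[0,0,8.2]],[0,[0,0,0],[0,0,8.2]],[0,[0,0,0],[0,0,8.2]],[0,[0,0,0],[0,0,8.2]]]'
python3 -m crank '[[0,[0,0,0],[0,0,8.3]],[0,[-0.036,0.03,0],[0,0,0]],[0,[-0.036,0.03,0],[0,0,0]],[0,[-0.036,0.03,0],[0,0,0]],[0,[-0.036,0.03,0],[0,0,0]],[0,[-0.036,0.03,0],[0,0,0]],[0,[-0.036,0.03,0],[0,0,0]],[0,[-0.036,0.03,0],[0,0,0]]]'
python3 -m crank '[[0,[-0.036,0.03,0],[0,0,0]],[0,[-0.036,0.03,0],[0,0,0]],[0,[-0.036,0.03,0],[0,0,0]],[0,[-0.036,0.03,0],[0,0,0]],[0,[-0.036,0.03,0],[0,0,0]],[0,[-0.036,0.03,0],[0,0,0]],[0,[-0.036,0.03,0],[0,0,0]],[0,[0,0,0],[0,0,0]]]'
python3 -c "
from h import *
plan(.5955,-.0175,.079,90)"
```

```text
time: 0.9
tool_pos: [0.1523, 0.5281, 0.2048]
ee_rot: [-3.141, 0.001, 1.71]
wrist_force: [-0.2, -0.5, 0.2]
width: 0.0941
finger_force: 0.0
time: 1.7
tool_pos: [0.3631, 0.2748, 0.2051]
ee_rot: [-3.141, 0.0, 1.571]
wrist_force: [0.8, -0.2, 0.6]
width: 0.0939
finger_force: 0.0
time: 2.5
tool_pos: [0.5745, 0.0199, 0.2032]
ee_rot: [-3.139, 0.002, 1.565]
wrist_force: [-0.2, 0.8, 0.3]
width: 0.0941
finger_force: 0.0
at [0.5745 0.0199 0.2032] rpy [-1.799e+02  1.000e-01  8.970e+01] t 2.5 w 0.0941 j6now -3.0 | turn z -0.3 shift mm [-37.4  21.  124.2] j6 end~ -2
```

```bash
python3 -m crank '[[0,[-0.0187,0.0105,0],[0,0,0]],[0,[-0.0187,0.0105,0],[0,0,0]],[0,[0,0,0.035],[0,0,0]],[0,[0,0,0.035],[0,0,0]],[0,[0,0,0.03],[0,0,0]],[0,[0,0,0.024],[0,0,0]],[0,[0,0,0],[0,0,0]],[1,[0,0,0],[0,0,0]]]'
python3 -m crank '[[1,[0,0,0],[0,0,0]],[1,[0,0,0],[0,0,0]],[1,[0,0,0],[0,0,0]],[1,[0,0,0],[0,0,0]],[1,[0,0,0],[0,0,0]],[1,[0,0,0],[0,0,0]]]'
python3 -m crank '[[1,[0,0,-0.02],[0,0,0]],[1,[0,0,-0.03],[0,0,0]],[1,[0,0,-0.02],[0,0,0]],[1,[-0.02,0.01,0],[0,0,0]],[1,[-0.03,0.015,0],[0,0,0]],[1,[-0.03,0.015,0],[0,0,0]],[1,[-0.03,0.015,0],[0,0,0]],[1,[-0.03,0.015,0],[0,0,0]]]'
python3 -m crank '[[1,[-0.03,0.015,0],[0,0,0]],[1,[-0.025,0.013,0],[0,0,0]],[1,[-0.01,0.0055,0],[0,0,0]],[1,[0,0,0],[0,0,0]],[1,[0,0,0],[0,0,0]]]'
python3 -c "
from h import *
plan(.699,-.2225,.066,90)"
```

```text
time: 3.3
tool_pos: [0.5934, -0.0126, 0.0816]
ee_rot: [-3.141, -0.0, 1.571]
wrist_force: [0.3, 0.5, 0.7]
width: 0.089
finger_force: 0.0
time: 3.9
tool_pos: [0.594, -0.0129, 0.0818]
ee_rot: [3.14, -0.0, 1.571]
wrist_force: [0.9, -0.2, 0.2]
width: 0.0438
finger_force: 30.0
time: 4.7
tool_pos: [0.6635, -0.1538, 0.1502]
ee_rot: [-3.139, -0.001, 1.571]
wrist_force: [-0.1, -1.0, -2.9]
width: 0.0439
finger_force: 30.0
time: 5.2
tool_pos: [0.6966, -0.2166, 0.1508]
ee_rot: [-3.14, -0.002, 1.572]
wrist_force: [-0.2, 0.2, -2.7]
width: 0.044
finger_force: 30.0
at [ 0.6966 -0.2166  0.1508] rpy [-1.799e+02 -1.000e-01  9.000e+01] t 5.2 w 0.044 j6now -22.0 | turn z 0.0 shift mm [-5.9  2.4 84.8] j6 end~ -18
```

```bash
python3 -m crank '[[1,[-0.002,0.002,0.03],[0,0,0]],[1,[0,0,0.03],[0,0,0]],[1,[0,0,0.012],[0,0,0]],[1,[0,0,0.006],[0,0,0]],[1,[0,0,0.004],[0,0,0]],[1,[0,0,0],[0,0,0]],[1,[0,0,0],[0,0,0]]]'
python3 -m crank '[[0,[0,0,0],[0,0,0]],[0,[0,0,0],[0,0,0]],[0,[0,0,0],[0,0,0]],[0,[0,0,0],[0,0,0]],[0,[0,0,0],[0,0,0]],[0,[0,0,0],[0,0,0]]]'
python3 -m crank '[[0,[0,0,-0.02],[0,0,0]],[0,[0,0,-0.04],[0,0,0]],[0,[0,0,-0.04],[0,0,0]],[0,[0,0,-0.04],[0,0,0]],[0,[0.03,0,-0.02],[0,0,0]],[0,[0.04,-0.01,0],[0,0,0]],[0,[0.04,-0.01,0],[0,0,0]],[0,[0.04,-0.01,0],[0,0,0]]]'
python3 - <<'E'
from h import *
s=snap("top"); np.savez("top1.npz",**s); save(s,"top1.png"); P=cloud(s)
hsv=cv2.cvtColor(s["color"],cv2.COLOR_RGB2HSV)
m=(P[...,2]>.12)&(P[...,2]<.155)&(P[...,0]>.62)&(P[...,1]<-.18)&(P[...,1]>-.27)
q=P[m]; print("mill",q[:,:2].min(0),q[:,:2].max(0),np.nanmax(q[:,2]),len(q))
pans(s,0)
plan(.658,.166,.2,123)
E
```

```text
time: 5.9
tool_pos: [0.6999, -0.22, 0.0714]
ee_rot: [3.139, 0.001, 1.571]
wrist_force: [-1.4, 0.6, -2.2]
width: 0.0439
finger_force: 30.0
time: 6.5
tool_pos: [0.6991, -0.2198, 0.0695]
ee_rot: [3.142, -0.0, 1.571]
wrist_force: [-0.0, -0.6, -0.2]
width: 0.0885
finger_force: 0.0
time: 7.3
tool_pos: [0.6687, -0.0686, 0.2297]
ee_rot: [3.141, -0.0, 1.57]
wrist_force: [-0.1, 0.1, -0.5]
width: 0.0941
finger_force: 0.0
mill [ 0.67799425 -0.24470996] [ 0.72177028 -0.2011291 ] 0.14866133780533894 442
blob [157. 213.] c [0.6059 0.2454] r 0.0644 zt 0.0517 ang None
 handle mean [ 0.5534 -0.2823  0.0676] far 0.1399 n 300
blob [453. 221.] c [ 0.5833 -0.3789] r 0.0523 zt 0.0574 ang 107.20822381958459
 handle mean [0.346  0.0443 0.585 ] far 0.1188 n 576
blob [151. 298.] c [0.3969 0.0311] r 0.0092 zt 0.5811 ang 165.56572332461934
 handle mean [ 0.4249 -0.2784  0.0807] far 0.109 n 285
blob [446. 294.] c [ 0.4302 -0.3529] r 0.0309 zt 0.0715 ang 94.0575388512665
at [ 0.6674 -0.0612  0.2305] rpy [-180.    -0.3   90.4] t 7.35 w 0.0936 j6now -11.0 | turn z -32.6 shift mm [195.6 115.8  30.5] j6 end~ -19
```

View pics/top1.png

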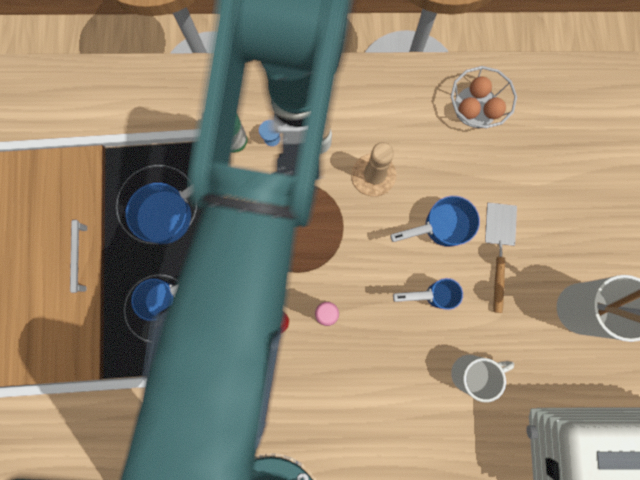

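The mill stands on the mat at (.700,-.223), seen at pixel (380,155) for its head. The pans are unmoved. Next is pan_1's handle.

```bash
python3 -m crank '[[0.5,[0,0,0],[0,0,-8.15]],[0.5,[0,0,0],[0,0,-8.15]],[0.5,[0,0,0],[0,0,-8.15]],[0.5,[0,0,0],[0,0,-8.15]],[0.5,[0.033,0.019,0],[0,0,0]],[0.5,[0.033,0.019,0],[0,0,0]],[0.5,[0.033,0.019,0.01],[0,0,0]],[0.5,[0.033,0.019,0.01],[0,0,0]]]'
python3 -m crank '[[0.5,[0.033,0.019,0.01],[0,0,0]],[0.5,[0.031,0.019,0],[0,0,0]],[0.5,[0,0,0.04],[0,0,0]],[0.5,[0,0,0.03],[0,0,0]],[0.5,[0,0,0],[0,0,0]],[0.5,[0,0,0],[0,0,0]]]'
python3 -c "
from h import *
plan(.6565,.166,.033,122.8)"
```

```text
time: 8.15
tool_pos: [0.6621, 0.0834, 0.2099]
ee_rot: [3.14, 0.001, 2.139]
wrist_force: [0.4, 0.0, 0.7]
width: 0.0468
finger_force: 0.0
time: 8.75
tool_pos: [0.6593, 0.1565, 0.1293]
ee_rot: [-3.141, -0.001, 2.14]
wrist_force: [-0.1, -0.5, 0.6]
width: 0.0467
finger_force: 0.0
at [0.6593 0.1565 0.1293] rpy [-179.9   -0.   122.6] t 8.75 w 0.0467 j6now -24.0 | turn z -0.2 shift mm [ 9.5  2.8 96.3] j6 end~ -19
```

```bash
python3 -m crank '[[0.5,[0.0095,0.003,0.03],[0,0,0]],[0.5,[0,0,0.035],[0,0,0]],[0.5,[0,0,0.031],[0,0,0]],[0.5,[0,0,0],[0,0,0]],[1,[0,0,0],[0,0,0]],[1,[0,0,0],[0,0,0]],[1,[0,0,0],[0,0,0]],[1,[0,0,0],[0,0,0]]]'
python3 -m crank '[[1,[0,0,0],[0,0,0]],[1,[0,0,0],[0,0,0]],[1,[0,0,-0.01],[0,0,0]],[1,[0,0,-0.02],[0,0,0]],[1,[0,0,-0.03],[0,0,0]],[1,[0,0,-0.03],[0,0,0]],[1,[0,0,0],[0,0,0]],[1,[0,0,0],[0,0,0]]]'
python3 - <<'E'
from h import *
s=snap("scene"); save(s,"s2.png",(150,400,400,640),2.5); np.savez("s2.npz",**s)
plan(.579+.095*np.cos(np.radians(-35)),-.051+.095*np.sin(np.radians(-35)),.13,145)
E
```

```text
time: 9.55
tool_pos: [0.6581, 0.1664, 0.0359]
ee_rot: [3.138, 0.001, 2.14]
wrist_force: [-0.8, -1.4, 0.2]
width: 0.0184
finger_force: 0.5
time: 10.35
tool_pos: [0.6569, 0.1664, 0.1232]
ee_rot: [3.141, 0.0, 2.14]
wrist_force: [0.1, 0.3, -2.7]
width: 0.0158
finger_force: 30.0
at [0.6559 0.1662 0.1214] rpy [-1.798e+02 -1.000e-01  1.226e+02] t 10.4 w 0.0154 j6now -23.0 | turn z -22.4 shift mm [-156.6 -222.1   -8.6] j6 end~ -64
```

View pics/s2.png

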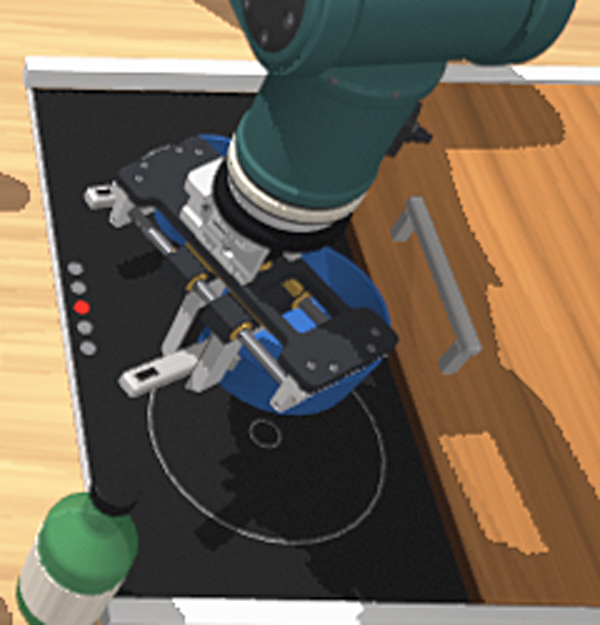

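The pan is held by its handle (handle end at crop (140,378)) and lifted off the hob. I'll check for tilt with a plane fit of its blue surfaces.

```bash
python3 - <<'E'
from h import *
s=dict(np.load("s2.npz")); P=cloud(s); print("tip",P[298:303,452:466].reshape(-1,3).round(3)[::7])
hsv=cv2.cvtColor(s["color"],cv2.COLOR_RGB2HSV)
m=cv2.inRange(hsv,(100,110,40),(125,255,255))>0; m[:, :440]=0; m[:190]=0; m[330:]=0
q=P[m&np.isfinite(P[...,2])]; print(len(q),np.percentile(q[:,2],[1,20,50,80,97]))
lo=q[q[:,2]<np.percentile(q[:,2],30)]
d=np.array([np.cos(np.radians(-57)),np.sin(np.radians(-57))]); c=np.array([.605,.246])
top=np.array([[ (p[:2]-c)@d, p[2]] for p in q])
for a in range(-70,70,20):
    k=(top[:,0]>a/1e3)&(top[:,0]<(a+20)/1e3)
    if k.sum()>5: print(a,k.sum(),np.percentile(top[k,1],[2,10,50,98]).round(3))
E
```

```text
tip [[0.681 0.118 0.155]
 [0.678 0.131 0.152]
 [0.684 0.118 0.157]
 [0.681 0.13  0.154]
 [0.685 0.118 0.155]
 [0.683 0.13  0.154]
 [0.687 0.118 0.155]
 [0.685 0.13  0.154]
 [0.688 0.118 0.154]
 [0.688 0.129 0.157]]
1351 [1.77828226e-04 9.06758799e-02 1.14123055e-01 1.31820331e-01
 2.53575392e-01]
-70 465 [0.004 0.011 0.122 0.136]
-50 51 [0.002 0.09  0.092 0.136]
-30 64 [0.088 0.089 0.091 0.137]
-10 116 [0.089 0.09  0.095 0.138]
10 128 [0.088 0.091 0.107 0.136]
30 59 [0.087 0.088 0.096 0.121]
50 280 [0.089 0.094 0.113 0.137]
```

The pan hangs level, with its floor at z .09 across. Carrying it to the board.

```bash
python3 -m crank '[[1,[0,0,0],[0,0,-5.6]],[1,[0,0,0],[0,0,-5.6]],[1,[0,0,0],[0,0,-5.6]],[1,[0,0,0],[0,0,-5.6]],[1,[-0.010,-0.015,0],[0,0,0]],[1,[-0.016,-0.023,0],[0,0,0]],[1,[-0.016,-0.023,0],[0,0,0]],[1,[-0.016,-0.023,0],[0,0,0]]]'
python3 -m crank '[[1,[-0.016,-0.023,0],[0,0,0]],[1,[-0.016,-0.023,0],[0,0,0]],[1,[-0.016,-0.023,0],[0,0,0]],[1,[-0.016,-0.023,0],[0,0,0]],[1,[-0.016,-0.023,0],[0,0,0]],[1,[-0.012,-0.016,0],[0,0,0]],[1,[0,0,0],[0,0,0]],[1,[0,0,0],[0,0,0]]]'
python3 -c "
from h import *
plan(.579+.0955*np.cos(np.radians(-35)),-.051+.0955*np.sin(np.radians(-35)),.056,145)"
```

```text
time: 11.2
tool_pos: [0.655, 0.062, 0.1212]
ee_rot: [-3.139, -0.002, 2.528]
wrist_force: [0.5, -0.4, -2.0]
width: 0.0155
finger_force: 30.0
time: 12.0
tool_pos: [0.6559, -0.096, 0.1225]
ee_rot: [3.141, -0.002, 2.529]
wrist_force: [0.5, 0.7, -2.6]
width: 0.016
finger_force: 30.0
at [ 0.6559 -0.096   0.1225] rpy [ 1.800e+02 -1.000e-01  1.449e+02] t 12.0 w 0.016 j6now -68.0 | turn z -0.1 shift mm [-6.7 -7.3 66.5] j6 end~ -64
```

```bash
python3 -m crank '[[1,[-0.0065,-0.0075,0.02],[0,0,0]],[1,[0,0,0.025],[0,0,0]],[1,[0,0,0.012],[0,0,0]],[1,[0,0,0.005],[0,0,0]],[1,[0,0,0.004],[0,0,0]],[1,[0,0,0],[0,0,0]],[0.5,[0,0,0],[0,0,0]],[0.5,[0,0,0],[0,0,0]]]'
python3 -m crank '[[0.5,[0,0,0],[0,0,0]],[0.5,[0,0,0],[0,0,0]],[0.5,[0,0,-0.04],[0,0,0]],[0.5,[0,0,-0.04],[0,0,0]],[0.5,[0,0,-0.04],[0,0,0]],[0.5,[0,0,-0.02],[0,0,8]],[0.5,[0,0,0],[0,0,8]],[0.5,[0,0,0],[0,0,8]]]'
python3 -m crank '[[0.5,[0,0,0],[0,0,8.4]],[0.5,[0,0,0],[0,0,8.4]],[0.5,[0,0,0],[0,0,8.4]],[0.5,[0,0,0],[0,0,8.4]],[0.5,[0,0,0],[0,0,8.4]],[0.5,[0,0,0],[0,0,8.4]],[0.5,[0,0,0],[0,0,8.4]],[0.5,[0,0,0],[0,0,8.4]]]'
python3 -m crank '[[0.5,[0,0,0],[0,0,8.4]],[0.5,[0,0,0],[0,0,8.4]],[0.5,[0,0,0],[0,0,8.4]],[0.5,[0,0,0],[0,0,8.4]],[0.5,[0,0,0],[0,0,8.4]],[0.5,[0,0,0],[0,0,8.4]],[0.5,[0,0,0],[0,0,8.4]],[0.5,[0,0,0],[0,0,8.4]]]'
python3 - <<'E'
from h import *
s=snap("top"); np.savez("t3.npz",**s); pans(s,0)
s=snap("scene"); np.savez("s3.npz",**s); save(s,"s3.png"); pans(s,0)
a=np.radians(107.2); plan(.5833+.088*np.cos(a),-.3789+.088*np.sin(a),.2,-72.8)
E
```

```text
time: 12.8
tool_pos: [0.6585, -0.1058, 0.0594]
ee_rot: [3.14, 0.003, 2.531]
wrist_force: [-0.8, 0.0, -0.2]
width: 0.0281
finger_force: 0.0
time: 13.6
tool_pos: [0.6581, -0.1059, 0.1996]
ee_rot: [3.139, 0.002, 2.106]
wrist_force: [0.2, -0.2, -1.1]
width: 0.0469
finger_force: 0.0
time: 14.4
tool_pos: [0.6575, -0.1057, 0.1977]
ee_rot: [3.141, -0.0, 0.933]
wrist_force: [-0.1, -0.6, -0.3]
width: 0.0469
finger_force: 0.0
time: 15.2
tool_pos: [0.6575, -0.1058, 0.1977]
ee_rot: [-3.141, -0.0, -0.24]
wrist_force: [0.0, 0.1, -0.3]
width: 0.0472
finger_force: 0.0
 handle mean [ 0.5534 -0.2826  0.0675] far 0.14 n 300
blob [453. 221.] c [ 0.583 -0.379] r 0.0521 zt 0.0567 ang 107.07326450208633
 handle mean [0.4557 0.1576 0.0743] far 0.1251 n 302
blob [154. 300.] c [0.4221 0.2381] r 0.0423 zt 0.0657 ang -67.37871489039529
 handle mean [ 0.4249 -0.2783  0.0805] far 0.1089 n 286
blob [446. 294.] c [ 0.4303 -0.3527] r 0.0308 zt 0.0719 ang 94.18834834175246
 handle mean [ 0.4292 -0.2847  0.0771] far 0.1028 n 200
blob [212. 210.] c [ 0.432  -0.3554] r 0.0338 zt 0.0703 ang 92.33152887319044
 handle mean [0.4596 0.1548 0.0716] far 0.1258 n 266
blob [484. 226.] c [0.4221 0.2367] r 0.0433 zt 0.0641 ang -65.40508773562519
 handle mean [ 0.5575 -0.2837  0.0651] far 0.1396 n 319
blob [184. 269.] c [ 0.5849 -0.3806] r 0.0539 zt 0.056 ang 105.7764981632109
 handle mean [ 0.6785 -0.1171  0.0777] far 0.1577 n 381
blob [349. 277.] c [ 0.5815 -0.0512] r 0.065 zt 0.0676 ang -34.2148122360399
blob [377. 382.] c [0.7871 0.0086] r 0.0237 zt 0.0519 ang None
at [ 0.6575 -0.1058  0.1977] rpy [-180.    -0.   -13.4] t 15.3 w 0.0473 j6now 89.0 | turn z 59.4 shift mm [151.  151.6  -2.3] j6 end~ 135
```

View pics/s3.png

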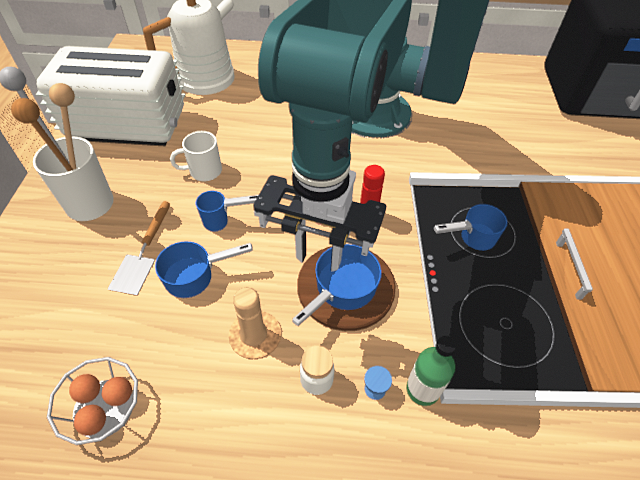

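Scene view: pan_1 sits upright in the middle of the board (349,277), with its handle at about -34.5°. The other pans are unmoved. Pan_2 is next.

```bash
python3 -m crank '[[0.5,[0,0,0],[0,0,8.5]],[0.5,[0,0,0],[0,0,8.5]],[0.5,[0,0,0],[0,0,8.5]],[0.5,[0,0,0],[0,0,8.5]],[0.5,[0,0,0],[0,0,8.5]],[0.5,[0,0,0],[0,0,8.5]],[0.5,[0,0,0],[0,0,8.4]],[0.5,[0.03,0.03,0],[0,0,0]]]'
python3 -m crank '[[0.5,[0.03,0.03,0],[0,0,0]],[0.5,[0.03,0.03,0],[0,0,0]],[0.5,[0.03,0.03,0],[0,0,0]],[0.5,[0.03,0.03,0],[0,0,0]],[0.5,[0,0,0.04],[0,0,0]],[0.5,[0,0,0.04],[0,0,0]],[0.5,[0,0,0],[0,0,0]],[0.5,[0,0,0],[0,0,0]]]'
python3 -c "
from h import *
plan(.557,-.295,.040,-72.9)"
```

```text
time: 16.1
tool_pos: [0.6373, -0.149, 0.1969]
ee_rot: [-3.137, 0.006, -1.246]
wrist_force: [0.1, -0.9, -0.9]
width: 0.0472
finger_force: 0.0
time: 16.9
tool_pos: [0.5592, -0.3025, 0.116]
ee_rot: [-3.139, 0.006, -1.253]
wrist_force: [-0.7, 0.1, 1.6]
width: 0.0471
finger_force: 0.0
at [ 0.5592 -0.3025  0.116 ] rpy [-179.9    0.3  -71.8] t 16.9 w 0.0471 j6now 128.0 | turn z 1.1 shift mm [-7.8 -0.1 76. ] j6 end~ 135
```

```bash
python3 -m crank '[[0.5,[-0.008,0,0.03],[0,0,1.1]],[0.5,[0,0,0.03],[0,0,0]],[0.5,[0,0,0.016],[0,0,0]],[0.5,[0,0,0],[0,0,0]],[1,[0,0,0],[0,0,0]],[1,[0,0,0],[0,0,0]],[1,[0,0,0],[0,0,0]],[1,[0,0,0],[0,0,0]]]'
python3 -m crank '[[1,[0,0,0],[0,0,0]],[1,[0,0,0],[0,0,0]],[1,[0,0,0],[0,0,0]]]'
python3 -m crank '[[1,[0,0,-0.01],[0,0,0]],[1,[0,0,-0.02],[0,0,0]],[1,[0,0,-0.03],[0,0,0]],[1,[0,0,-0.03],[0,0,0]],[1,[0,0,-0.03],[0,0,0]],[1,[0,0,-0.02],[0,0,0]],[1,[0,0,0],[0,0,0]],[1,[0,0,0],[0,0,0]]]'
python3 -c "
from h import *
a=np.radians(-70);plan(.580+.0875*np.cos(a),-.0505+.0875*np.sin(a),.17,110)"
```

```text
time: 17.7
tool_pos: [0.5578, -0.2952, 0.0416]
ee_rot: [-3.137, 0.003, -1.274]
wrist_force: [-0.2, 0.5, -0.5]
width: 0.0181
finger_force: 0.0
time: 18.0
tool_pos: [0.5574, -0.2949, 0.0412]
ee_rot: [-3.138, 0.004, -1.274]
wrist_force: [-0.1, 0.8, 4.6]
width: 0.0158
finger_force: 30.0
time: 18.8
tool_pos: [0.5567, -0.2952, 0.1795]
ee_rot: [-3.139, 0.006, -1.274]
wrist_force: [-0.2, 0.3, -2.4]
width: 0.0161
finger_force: 30.0
at [ 0.5567 -0.2952  0.1795] rpy [-179.9    0.3  -73. ] t 18.8 w 0.0161 j6now 130.0 | turn z 177.0 shift mm [134.5 105.6   9.5] j6 end~ -32
```

```bash
python3 -m crank '[[1,[0,0,-0.02],[0,0,0]],[1,[0,0,-0.02],[0,0,-4]],[1,[0,0,0],[0,0,-8]],[1,[0,0,0],[0,0,-8.5]],[1,[0,0,0],[0,0,-8.5]],[1,[0,0,0],[0,0,-8.5]],[1,[0,0,0],[0,0,-8.5]],[1,[0,0,0],[0,0,-8.5]]]'
python3 -m crank '[[1,[0,0,0],[0,0,-8.5]],[1,[0,0,0],[0,0,-8.5]],[1,[0,0,0],[0,0,-8.5]],[1,[0,0,0],[0,0,-8.5]],[1,[0,0,0],[0,0,-8.5]],[1,[0,0,0],[0,0,-8.5]],[1,[0,0,0],[0,0,-8.5]],[1,[0,0,0],[0,0,-8.5]]]'
python3 -m crank '[[1,[0,0,0],[0,0,-8.5]],[1,[0,0,0],[0,0,-8.5]],[1,[0,0,0],[0,0,-8.5]],[1,[0,0,0],[0,0,-8.5]],[1,[0,0,0],[0,0,-8.5]],[1,[0,0,0],[0,0,-8]],[1,[0,0,0],[0,0,-2]],[1,[0,0,0],[0,0,0]]]'
python3 -c "
from h import *
a=np.radians(-70);plan(.580+.0875*np.cos(a),-.0505+.0875*np.sin(a),.14,110)"
```

```text
time: 19.6
tool_pos: [0.5558, -0.2951, 0.2167]
ee_rot: [-3.134, 0.006, -0.316]
wrist_force: [-0.6, -0.9, -2.2]
width: 0.0152
finger_force: 30.0
time: 20.4
tool_pos: [0.5558, -0.2952, 0.2168]
ee_rot: [-3.134, -0.004, 0.87]
wrist_force: [-0.1, 0.2, -1.3]
width: 0.0158
finger_force: 30.0
time: 21.2
tool_pos: [0.556, -0.2953, 0.2172]
ee_rot: [-3.141, -0.008, 1.78]
wrist_force: [0.5, -0.2, -1.8]
width: 0.0158
finger_force: 30.0
at [ 0.556  -0.2953  0.2172] rpy [-180.    -0.5  102. ] t 21.2 w 0.0158 j6now -45.0 | turn z -8.0 shift mm [134.3 106.2  77.2] j6 end~ -32
```

```bash
python3 -m crank '[[1,[0,0,0],[0,0,-8]],[1,[0.012,0.010,0],[0,0,0]],[1,[0.022,0.0175,0.01],[0,0,0]],[1,[0.022,0.0175,0.01],[0,0,0]],[1,[0.022,0.0175,0.01],[0,0,0]],[1,[0.022,0.0175,0.01],[0,0,0]],[1,[0.022,0.0175,0],[0,0,0]],[1,[0.012,0.009,0],[0,0,0]]]'
python3 -m crank '[[1,[0,0,0],[0,0,0]],[1,[0,0,0],[0,0,0]]]'
python3 - <<'E'
from h import *
s=snap("scene"); pans(s,0); s["z_map"]; save(s,"s4.png",(150,350,230,450),3)
a=np.radians(-70);plan(.580+.0875*np.cos(a),-.0505+.0875*np.sin(a),.14,110)
E
```

```text
time: 22.0
tool_pos: [0.6111, -0.1296, 0.1798]
ee_rot: [3.14, -0.007, 1.92]
wrist_force: [-0.4, -0.2, -1.0]
width: 0.0158
finger_force: 30.0
time: 22.2
tool_pos: [0.611, -0.1333, 0.1813]
ee_rot: [3.139, -0.004, 1.92]
wrist_force: [0.1, 0.0, -1.8]
width: 0.0158
finger_force: 30.0
 handle mean [ 0.4287 -0.2799  0.0777] far 0.11 n 231
blob [212. 210.] c [ 0.4319 -0.3557] r 0.0335 zt 0.0704 ang 92.42003418566485
 handle mean [0.4599 0.1545 0.0719] far 0.1259 n 265
blob [484. 226.] c [0.4213 0.2372] r 0.0443 zt 0.0637 ang -65.01771617738224
blob [352. 259.] c [ 0.582  -0.0508] r 0.0539 zt 0.1956 ang None
blob [377. 382.] c [0.7879 0.0087] r 0.0236 zt 0.0518 ang None
at [ 0.611  -0.134   0.1814] rpy [179.8  -0.2 109.9] t 22.25 w 0.0155 j6now -38.0 | turn z -0.1 shift mm [ 1.5 -0.5 41.4] j6 end~ -32
```

View pics/s4.png

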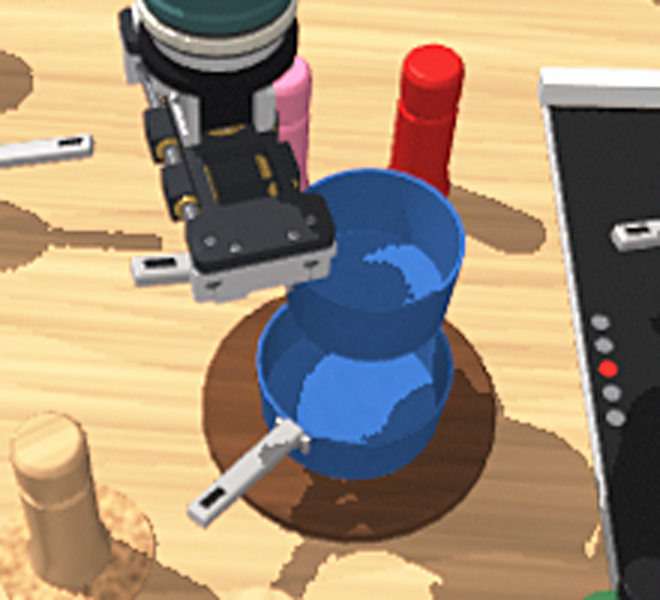

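Pan_2 hangs level straight above pan_1: centre (.582,-.051) against (.5815,-.051) in the same camera. Lowering it.

```bash
python3 -m crank '[[1,[0.001,0,0.03],[0,0,0]],[1,[0,0,0.03],[0,0,0]],[1,[0,0,0.025],[0,0,0]],[1,[0,0,0.015],[0,0,0]],[1,[0,0,0.01],[0,0,0]],[1,[0,0,0.005],[0,0,0]],[1,[0,0,0],[0,0,0]],[1,[0,0,0],[0,0,0]]]'
```

```text
time: 23.05
tool_pos: [0.6118, -0.1319, 0.0676]
ee_rot: [3.136, -0.003, 1.92]
wrist_force: [-0.4, 0.4, -1.6]
width: 0.016
finger_force: 30.0
```

```bash
python3 -m crank '[[1,[0,0,0.003],[0,0,0]],[1,[0,0,0],[0,0,0]],[0.55,[0,0,0],[0,0,0]],[0.55,[0,0,0],[0,0,0]],[0.55,[0,0,0],[0,0,0]],[0.55,[0,0,-0.03],[0,0,0]],[0.55,[0,0,-0.04],[0,0,0]],[0.55,[0,0,-0.04],[0,0,0]]]'
python3 -c "
from h import *
plan(.4523,.166,.18,112.5)"
```

```text
time: 23.85
tool_pos: [0.6101, -0.1319, 0.1737]
ee_rot: [3.14, -0.006, 1.92]
wrist_force: [1.2, -1.0, 0.2]
width: 0.0424
finger_force: 0.0
at [ 0.6101 -0.1319  0.1737] rpy [179.9  -0.3 110. ] t 23.85 w 0.0424 j6now -38.0 | turn z -2.5 shift mm [335.6 -31.8  -6.3] j6 end~ -2
```

```bash
python3 -m crank '[[0.55,[0.015,0,-0.01],[0,0,-2.5]],[0.55,[0.037,-0.0035,0],[0,0,0]],[0.55,[0.037,-0.0035,0],[0,0,0]],[0.55,[0.037,-0.0035,0],[0,0,0]],[0.55,[0.037,-0.0035,0],[0,0,0]],[0.55,[0.037,-0.0035,0],[0,0,0]],[0.55,[0.037,-0.0035,0],[0,0,0]],[0.55,[0.037,-0.0035,0],[0,0,0]]]'
python3 -m crank '[[0.55,[0.037,-0.0035,0],[0,0,0]],[0.55,[0.025,-0.0035,0],[0,0,0]],[0.55,[0,0,0.03],[0,0,0]],[0.55,[0,0,0],[0,0,0]],[0.55,[0,0,0],[0,0,0]]]'
python3 - <<'E'
from h import *
s=snap("scene"); pans(s,0); save(s,"s5.png",(170,350,270,570),2.6)
a=np.radians(-67.4); c=np.array([.4223,.238]); g=c+.078*np.array([np.cos(a),np.sin(a)])
plan(*g,.048,112.6)
E
```

```text
time: 24.65
tool_pos: [0.4819, 0.1134, 0.1833]
ee_rot: [3.139, -0.005, 1.965]
wrist_force: [-0.0, 1.0, -1.3]
width: 0.0426
finger_force: 0.0
time: 25.15
tool_pos: [0.4525, 0.1665, 0.1536]
ee_rot: [3.141, -0.005, 1.965]
wrist_force: [0.2, 0.0, 1.1]
width: 0.0424
finger_force: 0.0
 handle mean [ 0.429  -0.2796  0.078 ] far 0.1092 n 231
blob [212. 210.] c [ 0.4309 -0.3551] r 0.0337 zt 0.0703 ang 91.44799550194615
 handle mean [0.4597 0.1549 0.0719] far 0.126 n 268
blob [484. 227.] c [0.4214 0.2364] r 0.0432 zt 0.0639 ang -64.80173282312087
 handle mean [ 0.6765 -0.116   0.0775] far 0.1576 n 395
blob [349. 275.] c [ 0.583  -0.0502] r 0.055 zt 0.0794 ang -35.12604059459896
blob [377. 382.] c [0.7878 0.0087] r 0.0233 zt 0.0519 ang None
at [0.4534 0.1664 0.1547] rpy [179.8  -0.3 112.5] t 25.2 w 0.0424 j6now -9.0 | turn z -0.1 shift mm [ 1.000e-01 -1.200e+00  1.067e+02] j6 end~ -2
```

View pics/s5.png

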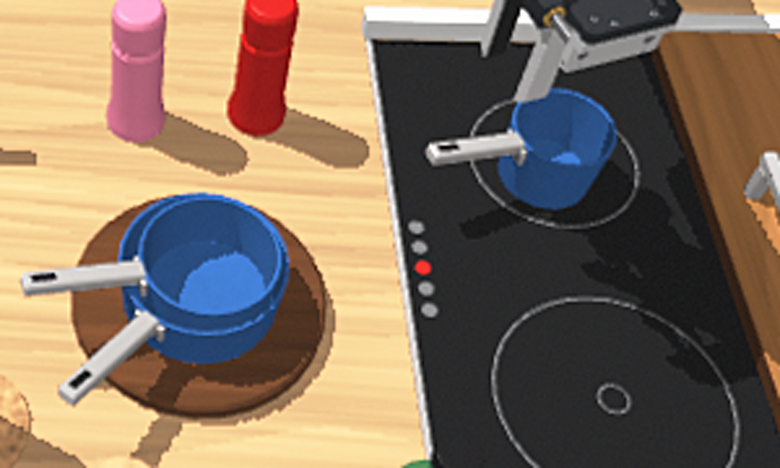

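Pan_2 is nested in pan_1 (pixel (349,275)), floor on floor, with the handles about 35° apart. Grasping pan_3.

```bash
python3 -m crank '[[0.55,[0,0,0.035],[0,0,0]],[0.55,[0,0,0.035],[0,0,0]],[0.55,[0,0,0.025],[0,0,0]],[0.55,[0,0,0.012],[0,0,0]],[0.55,[0,0,0],[0,0,0]],[1,[0,0,0],[0,0,0]],[1,[0,0,0],[0,0,0]],[1,[0,0,0],[0,0,0]]]'
python3 -m crank '[[1,[0,0,0],[0,0,0]],[1,[0,0,0],[0,0,0]],[1,[0,0,0],[0,0,0]]]'
python3 -m crank '[[1,[0,0,-0.01],[0,0,0]],[1,[0,0,-0.02],[0,0,0]],[1,[0,0,-0.03],[0,0,0]],[1,[0,0,-0.03],[0,0,0]],[1,[0,0,-0.03],[0,0,0]],[1,[0,0,-0.02],[0,0,4]],[1,[0,0,0],[0,0,8]],[1,[0,0,0],[0,0,8]]]'
python3 -m crank '[[1,[0,0,0],[0,0,8]],[1,[0,0,0],[0,0,8]],[1,[0,0,0],[0,0,1.5]],[1,[0,0,0],[0,0,0]]]'
python3 -c "
from h import *
a=np.radians(-105);plan(.581+.078*np.cos(a),-.0502+.078*np.sin(a),.187,75)"
```

```text
time: 26.0
tool_pos: [0.4549, 0.1673, 0.0494]
ee_rot: [3.135, -0.004, 1.964]
wrist_force: [-0.7, -0.9, 0.5]
width: 0.0218
finger_force: 0.2
time: 26.3
tool_pos: [0.4545, 0.1671, 0.0487]
ee_rot: [3.136, -0.004, 1.964]
wrist_force: [0.5, -0.8, 3.2]
width: 0.0159
finger_force: 29.6
time: 27.1
tool_pos: [0.4537, 0.1665, 0.1887]
ee_rot: [3.139, -0.006, 1.609]
wrist_force: [-0.2, 0.1, -1.6]
width: 0.0156
finger_force: 29.6
time: 27.5
tool_pos: [0.4532, 0.1663, 0.1874]
ee_rot: [-3.141, -0.005, 1.312]
wrist_force: [-0.7, 0.4, -0.6]
width: 0.0157
finger_force: 29.6
at [0.4532 0.1663 0.1874] rpy [-180.    -0.3   75.1] t 27.5 w 0.0157 j6now 28.0 | turn z 0.1 shift mm [-254.1  179.5    0.4] j6 end~ 2
```

```bash
python3 -m crank '[[1,[-0.015,0.010,0],[0,0,0]],[1,[-0.025,0.018,0],[0,0,0]],[1,[-0.025,0.018,0],[0,0,0]],[1,[-0.025,0.018,0],[0,0,0]],[1,[-0.025,0.018,0],[0,0,0]],[1,[-0.025,0.018,0],[0,0,0]],[1,[-0.025,0.018,0],[0,0,0]],[1,[-0.025,0.018,0],[0,0,0]]]'
python3 -m crank '[[1,[-0.025,0.018,0],[0,0,0]],[1,[-0.024,0.016,0],[0,0,0]],[1,[-0.015,0.0095,0],[0,0,0]],[1,[0,0,0],[0,0,0]],[1,[0,0,0],[0,0,0]]]'
python3 - <<'E'
from h import *
s=snap("scene"); pans(s,0); save(s,"s6.png",(150,350,230,450),3)
a=np.radians(-105);plan(.581+.078*np.cos(a),-.0502+.078*np.sin(a),.0765,75)
E
```

```text
time: 28.3
tool_pos: [0.536, -0.0535, 0.1864]
ee_rot: [-3.141, -0.006, 1.312]
wrist_force: [-0.2, 1.1, -1.3]
width: 0.0158
finger_force: 29.6
time: 28.8
tool_pos: [0.561, -0.1247, 0.186]
ee_rot: [-3.141, -0.007, 1.31]
wrist_force: [-0.4, 0.2, -1.0]
width: 0.0157
finger_force: 29.8
 handle mean [ 0.429  -0.2807  0.0777] far 0.1109 n 235
blob [212. 210.] c [ 0.4313 -0.3566] r 0.0332 zt 0.0704 ang 91.73408028779623
 handle mean [ 0.5646 -0.1095  0.2063] far 0.0743 n 157
blob [351. 260.] c [ 0.5818 -0.0491] r 0.0421 zt 0.1991 ang -105.85724561579666
blob [377. 382.] c [0.7873 0.0082] r 0.0237 zt 0.0519 ang None
at [ 0.561  -0.1243  0.1862] rpy [-180.    -0.4   75.1] t 28.85 w 0.0156 j6now -3.0 | turn z 0.1 shift mm [-1.300e+00  1.000e-01  1.097e+02] j6 end~ 2
```

View pics/s6.png

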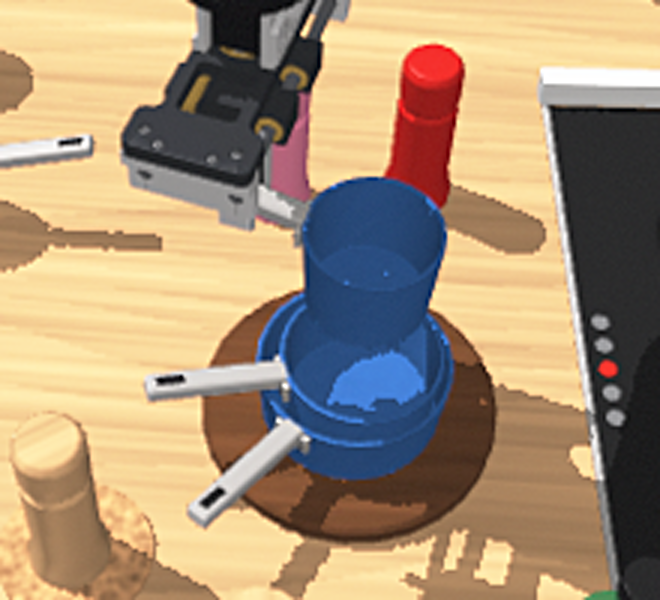

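Pan_3 hangs level above the nest, at (.582,-.049). Lowering it.

```bash
python3 -m crank '[[1,[-0.001,0,0.03],[0,0,0]],[1,[0,0,0.03],[0,0,0]],[1,[0,0,0.02],[0,0,0]],[1,[0,0,0.015],[0,0,0]],[1,[0,0,0.008],[0,0,0]],[1,[0,0,0.005],[0,0,0]],[1,[0,0,0],[0,0,0]],[1,[0,0,0],[0,0,0]]]'
python3 -m crank '[[0.6,[0,0,0],[0,0,0]],[0.6,[0,0,0],[0,0,0]],[0.6,[0,0,0],[0,0,0]],[0.6,[0,0,-0.03],[0,0,0]],[0.6,[0,0,-0.04],[0,0,0]],[0.6,[0,0,-0.03],[0,0,8]],[0.6,[0,0,0],[0,0,8.4]],[0.6,[0,0,0],[0,0,8.4]]]'
python3 -c "
from h import *
a=np.radians(94.1);plan(.4303+.068*np.cos(a),-.3528+.068*np.sin(a),.2,-85.9)"
```

```text
time: 29.65
tool_pos: [0.5619, -0.1259, 0.0794]
ee_rot: [3.139, -0.006, 1.31]
wrist_force: [0.3, -0.5, -1.6]
width: 0.0159
finger_force: 29.8
time: 30.45
tool_pos: [0.5621, -0.1267, 0.1807]
ee_rot: [3.14, -0.007, 0.87]
wrist_force: [-0.5, -0.2, -0.7]
width: 0.0381
finger_force: 0.0
at [ 0.5621 -0.1267  0.1807] rpy [179.9  -0.4  49.9] t 30.45 w 0.0381 j6now 22.0 | turn z 135.8 shift mm [148.1 147.6 -19.3] j6 end~ 142
```

```bash
python3 -m crank '[[0.6,[0,0,-0.01],[0,0,8.3]],[0.6,[0,0,-0.01],[0,0,8.3]],[0.6,[0,0,0],[0,0,8.3]],[0.6,[0,0,0],[0,0,8.3]],[0.6,[0,0,0],[0,0,8.3]],[0.6,[0,0,0],[0,0,8.3]],[0.6,[0,0,0],[0,0,8.3]],[0.6,[0,0,0],[0,0,8.3]]]'
python3 -m crank '[[0.6,[0,0,0],[0,0,8.3]],[0.6,[0,0,0],[0,0,8.3]],[0.6,[0,0,0],[0,0,8.3]],[0.6,[0,0,0],[0,0,8.3]],[0.6,[0,0,0],[0,0,8.3]],[0.6,[0,0,0],[0,0,8.3]],[0.6,[0,0,0],[0,0,8.3]],[0.6,[0,0,0],[0,0,8.3]]]'
python3 -m crank '[[0.6,[0.028,0.031,0],[0,0,0]],[0.6,[0.028,0.031,0],[0,0,0]],[0.6,[0.028,0.031,0],[0,0,0]],[0.6,[0.028,0.031,0],[0,0,0]],[0.6,[0.028,0.031,0],[0,0,0]],[0.6,[0,0,0],[0,0,0]],[0.6,[0,0,0],[0,0,0]]]'
python3 - <<'E'
from h import *
s=snap("scene"); pans(s,0); save(s,"s7.png",(150,350,150,450),2.6)
a=np.radians(94.1);plan(.4303+.069*np.cos(a),-.3528+.069*np.sin(a),.055,-84)
E
```

```text
time: 31.25
tool_pos: [0.5611, -0.1265, 0.1985]
ee_rot: [-3.136, -0.0, -0.288]
wrist_force: [-0.3, -0.6, 1.3]
width: 0.0379
finger_force: 0.0
time: 32.05
tool_pos: [0.5496, -0.1537, 0.1975]
ee_rot: [-3.122, 0.028, -1.385]
wrist_force: [-0.1, -0.4, -0.1]
width: 0.0372
finger_force: 0.0
time: 32.75
tool_pos: [0.4208, -0.3228, 0.191]
ee_rot: [-3.124, 0.026, -1.391]
wrist_force: [0.5, -0.3, -0.0]
width: 0.0377
finger_force: 0.0
 handle mean [ 0.4287 -0.2797  0.0777] far 0.1089 n 229
blob [212. 210.] c [ 0.4324 -0.3547] r 0.0328 zt 0.0699 ang 92.81056031321049
 handle mean [ 0.6189 -0.1414  0.0884] far 0.136 n 368
blob [349. 276.] c [ 0.5818 -0.0534] r 0.0434 zt 0.0911 ang -67.17241284113696
blob [377. 382.] c [0.7876 0.0084] r 0.0235 zt 0.0518 ang None
at [ 0.4214 -0.3221  0.191 ] rpy [-179.     1.5  -79.6] t 32.8 w 0.0376 j6now 125.0 | turn z 4.4 shift mm [-37.5  -7.9 136. ] j6 end~ 140
```

View pics/s7.png

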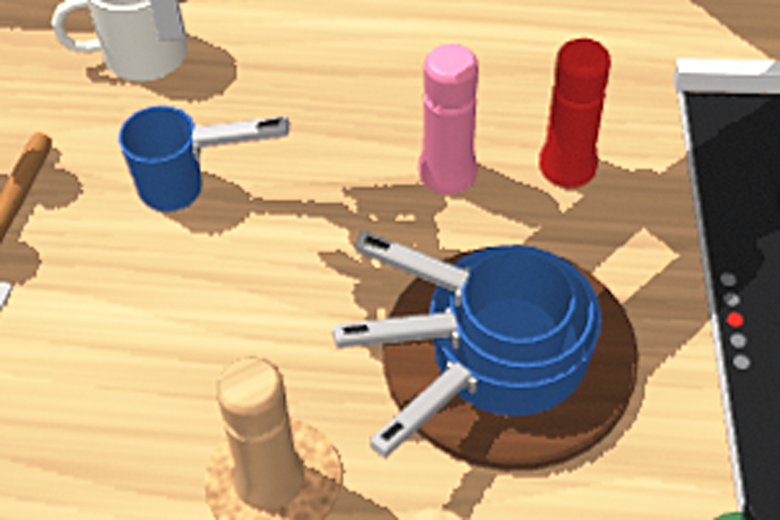

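The three-pan nest is upright, with handles fanned at pixel (349,276). Near its limit the wrist picked up a 1.5° tilt, so I'll compute the correction.

```bash
cat >> h.py <<'E'
from scipy.spatial.transform import Rotation as Ro
def plan6(x,y,z,yaw):
    o=robot.get_obs(); A=Ro.from_euler('xyz',o["ee_rot"]); B=Ro.from_euler('xyz',[180,0,yaw],degrees=True)
    print("at",o["tool_pos"].round(4),"t",o["time"],"j6",np.degrees(o["joint_positions"][5]).round(1),"rotvec",(A.inv()*B).as_rotvec(degrees=True).round(1),"then shift mm",(1000*B.inv().apply(np.array([x,y,z])-o["tool_pos"])).round(1))
E
python3 -c "
from h import *
a=np.radians(94.1);plan6(.4303+.069*np.cos(a),-.3528+.069*np.sin(a),.055,-84)"
```

```text
at [ 0.4214 -0.3221  0.191 ] t 32.8 j6 125.1 rotvec [-1.   1.5  4.4] then shift mm [-37.5  -7.9 136. ]
```

```bash
python3 -m crank '[[0.6,[0,0,0],[-1,1.5,4.4]],[0.6,[-0.019,-0.004,0.02],[0,0,0]],[0.6,[-0.019,-0.004,0.02],[0,0,0]],[0.6,[0,0,0.02],[0,0,0]],[0.6,[0,0,0],[0,0,0]],[0.6,[0,0,0],[0,0,0]]]'
python3 -c "
from h import *
a=np.radians(94.1);plan6(.4303+.069*np.cos(a),-.3528+.069*np.sin(a),.055,-84)"
```

```text
time: 33.4
tool_pos: [0.4257, -0.2828, 0.1311]
ee_rot: [3.14, 0.001, -1.464]
wrist_force: [-0.5, -0.0, 0.0]
width: 0.0378
finger_force: 0.0
at [ 0.4257 -0.2828  0.1311] t 33.4 j6 133.9 rotvec [0.1 0.  0.1] then shift mm [ 1.2  0.5 76.1]
```

```bash
python3 -m crank '[[0.6,[0.001,0,0.03],[0,0,0]],[0.6,[0,0,0.03],[0,0,0]],[0.6,[0,0,0.016],[0,0,0]],[0.6,[0,0,0],[0,0,0]],[1,[0,0,0],[0,0,0]],[1,[0,0,0],[0,0,0]],[1,[0,0,0],[0,0,0]],[1,[0,0,0],[0,0,0]]]'
python3 -m crank '[[1,[0,0,0],[0,0,0]],[1,[0,0,0],[0,0,0]]]'
python3 -m crank '[[1,[0,0,-0.01],[0,0,0]],[1,[0,0,-0.02],[0,0,0]],[1,[0,0,-0.03],[0,0,0]],[1,[0,0,-0.03],[0,0,0]],[1,[0,0,-0.03],[0,0,-4]],[1,[0,0,-0.03],[0,0,-8]],[1,[0,0,0],[0,0,-8]],[1,[0,0,0],[0,0,-8]]]'
python3 -m crank '[[1,[0,0,0],[0,0,-8]],[1,[0,0,0],[0,0,-8]],[1,[0,0,0],[0,0,-8]],[1,[0,0,0],[0,0,-8]],[1,[0,0,0],[0,0,-8]],[1,[0,0,0],[0,0,-8]],[1,[0,0,0],[0,0,-8]],[1,[0,0,0],[0,0,-8]]]'
python3 -m crank '[[1,[0,0,0],[0,0,-8]],[1,[0,0,0],[0,0,-8]],[1,[0,0,0],[0,0,-8]],[1,[0,0,0],[0,0,-8]],[1,[0,0,0],[0,0,0]]]'
python3 -c "
from h import *
a=np.radians(-140);plan6(.581+.07*np.cos(a),-.052+.07*np.sin(a),.2,40)"
```

```text
time: 34.2
tool_pos: [0.4259, -0.2853, 0.0564]
ee_rot: [-3.141, -0.002, -1.466]
wrist_force: [-0.4, 0.7, 3.0]
width: 0.0156
finger_force: 29.7
time: 34.4
tool_pos: [0.4258, -0.2849, 0.0561]
ee_rot: [-3.141, -0.001, -1.466]
wrist_force: [-0.2, 1.9, 6.1]
width: 0.0156
finger_force: 29.7
time: 35.2
tool_pos: [0.4254, -0.285, 0.2062]
ee_rot: [3.141, -0.001, -0.971]
wrist_force: [-0.3, 0.2, -0.3]
width: 0.0156
finger_force: 29.7
time: 36.0
tool_pos: [0.4247, -0.2845, 0.2044]
ee_rot: [-3.14, 0.003, 0.146]
wrist_force: [-0.8, 0.0, -1.0]
width: 0.0159
finger_force: 29.7
time: 36.5
tool_pos: [0.4248, -0.2846, 0.2044]
ee_rot: [-3.139, 0.001, 0.698]
wrist_force: [-0.4, -0.1, -0.1]
width: 0.0162
finger_force: 29.7
at [ 0.4248 -0.2846  0.2044] t 36.5 j6 9.9 rotvec [-0.1  0.1 -0. ] then shift mm [199.2 -77.7   4.4]
```

```bash
python3 -m crank '[[1,[0.015,-0.006,0],[0,0,0]],[1,[0.025,-0.0097,0],[0,0,0]],[1,[0.025,-0.0097,0],[0,0,0]],[1,[0.025,-0.0097,0],[0,0,0]],[1,[0.025,-0.0097,0],[0,0,0]],[1,[0.025,-0.0097,0],[0,0,0]],[1,[0.025,-0.0097,0],[0,0,0]],[1,[0.022,-0.0085,0],[0,0,0]]]'
python3 -m crank '[[1,[0.012,-0.005,0],[0,0,0]],[1,[0,0,0],[0,0,0]],[1,[0,0,0],[0,0,0]]]'
python3 - <<'E'
from h import *
s=snap("scene"); pans(s,0); save(s,"s8.png",(150,350,230,450),3); np.savez("s8.npz",**s)
P=cloud(s); hsv=cv2.cvtColor(s["color"],cv2.COLOR_RGB2HSV); m=cv2.inRange(hsv,(100,110,40),(125,255,255))>0
# pan_3 rim visible: z about .092, near board
k=m&(np.abs(P[...,2]-.092)<.004)&(np.abs(P[...,0]-.58)<.08)&(np.abs(P[...,1]+.05)<.08); q=P[k]; print(len(q)); c,r=circ(q[:,:2]); print("rim3",c,r)
a=np.radians(-140);plan6(.581+.07*np.cos(a),-.052+.07*np.sin(a),.0895,40)
E
```

```text
time: 37.3
tool_pos: [0.5219, -0.1076, 0.2044]
ee_rot: [-3.14, 0.001, 0.695]
wrist_force: [-0.2, 0.2, -0.5]
width: 0.0161
finger_force: 29.7
time: 37.6
tool_pos: [0.5273, -0.0977, 0.2045]
ee_rot: [-3.141, 0.002, 0.698]
wrist_force: [0.7, 0.2, 0.7]
width: 0.0158
finger_force: 29.7
 handle mean [ 0.5356 -0.097   0.2317] far 0.1075 n 528
blob [350. 262.] c [ 0.5833 -0.0549] r 0.0326 zt 0.2163 ang -138.58557365519096
blob [377. 382.] c [0.7882 0.0083] r 0.0234 zt 0.052 ang None
155
rim3 [ 0.5825047  -0.05161973] 0.03992521969719778
at [ 0.5272 -0.0981  0.2046] t 37.65 j6 33.5 rotvec [-0.1  0.1 -0.1] then shift mm [  0.8  -0.7 115.1]
```

View pics/s8.png

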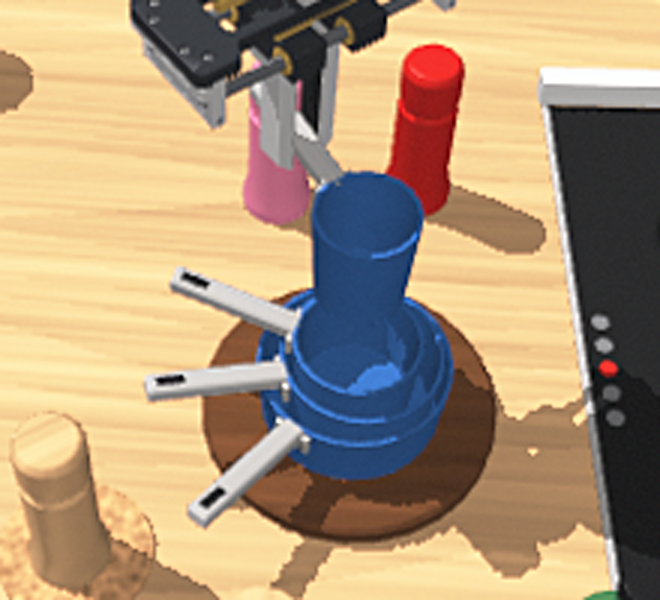

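Pan_4 hangs about 3 mm off in y. I'll correct that and lower it.

```bash
python3 -m crank '[[1,[0.001,-0.003,0.025],[0,0,0]],[1,[0,0,0.03],[0,0,0]],[1,[0,0,0.025],[0,0,0]],[1,[0,0,0.015],[0,0,0]],[1,[0,0,0.01],[0,0,0]],[1,[0,0,0.007],[0,0,0]],[1,[0,0,0.002],[0,0,0]],[1,[0,0,0],[0,0,0]]]'
python3 -m crank '[[0.6,[0,0,0],[0,0,0]],[0.6,[0,0,0],[0,0,0]],[0.6,[0,0,0],[0,0,0]],[0.6,[0,0,-0.02],[0,0,0]],[0.6,[0,0,-0.04],[0,0,0]],[0.6,[0,0,-0.04],[0,0,0]],[0.6,[0,0,-0.02],[0,0,-8]],[0.6,[0,0,0],[0,0,-8]]]'
python3 - <<'E'
from h import *
s=snap("scene"); np.savez("s9.npz",**s); save(s,"s9.png",(150,350,230,450),3); pans(s,0)
P=cloud(s); q=P[220:305,555:595].reshape(-1,3); w=q[(q[:,2]>.055)&(q[:,2]<.075)&(q[:,1]>.37)&(q[:,1]<.43)]; print("bar",w.min(0),w.max(0),w.mean(0))
plan6(.511,.44,.2,90)
E
```

```text
time: 38.45
tool_pos: [0.5268, -0.0945, 0.0913]
ee_rot: [-3.142, 0.0, 0.698]
wrist_force: [0.5, -0.3, -0.8]
width: 0.0157
finger_force: 29.7
time: 39.25
tool_pos: [0.5287, -0.0948, 0.2162]
ee_rot: [3.133, -0.003, 0.984]
wrist_force: [0.6, 1.0, -0.1]
width: 0.0377
finger_force: 0.0
 handle mean [ 0.5624 -0.1376  0.1004] far 0.1164 n 301
blob [350. 276.] c [ 0.5808 -0.0588] r 0.0379 zt 0.1027 ang -103.13500859107552
blob [377. 382.] c [0.7874 0.0085] r 0.0236 zt 0.0519 ang None
bar [0.43586457 0.39073174 0.05515462] [0.58664273 0.4115402  0.07098277] [0.51648098 0.39995876 0.0652467 ]
at [ 0.5278 -0.0946  0.2139] t 39.3 j6 17.2 rotvec [  0.3   0.  -33.4] then shift mm [534.6 -16.8  13.9]
```

View pics/s9.png

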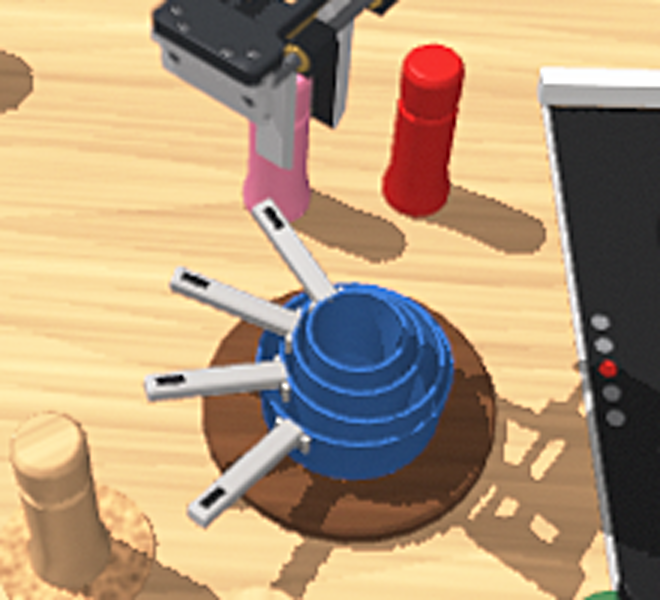

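All four pans are nested upright with the handles fanned at pixel (350,276). The cover bar is at (.511,.401), so I'll go behind it with closed fingers.

```bash
python3 -m crank '[[1,[0,0,0],[0,0,-8.4]],[1,[0,0,0],[0,0,-8.4]],[1,[0,0,0],[0,0,-8.4]],[1,[0,0,0],[0,0,-8.2]],[1,[0.041,-0.001,0],[0,0,0]],[1,[0.041,-0.001,0],[0,0,0]],[1,[0.041,-0.001,0],[0,0,0]],[1,[0.041,-0.001,0],[0,0,0]]]'
python3 -m crank '[[1,[0.041,-0.001,0],[0,0,0]],[1,[0.041,-0.001,0],[0,0,0]],[1,[0.041,-0.001,0],[0,0,0]],[1,[0.041,-0.001,0],[0,0,0]],[1,[0.041,-0.001,0],[0,0,0]],[1,[0.041,-0.001,0],[0,0,0]],[1,[0.041,-0.001,0],[0,0,0]],[1,[0.041,-0.001,0],[0,0,0]]]'
python3 -m crank '[[1,[0.042,-0.004,0],[0,0,0]],[1,[0,0,0],[0,0,0]],[1,[0,0,0],[0,0,0]]]'
python3 -c "
from h import *
plan6(.513,.44,.045,90)"
```

```text
time: 40.1
tool_pos: [0.5237, 0.0712, 0.2103]
ee_rot: [-3.14, -0.0, 1.558]
wrist_force: [0.2, 0.7, -0.3]
width: 0.0004
finger_force: 0.0
time: 40.9
tool_pos: [0.5189, 0.3995, 0.2103]
ee_rot: [-3.14, 0.0, 1.558]
wrist_force: [0.6, 0.3, -0.5]
width: 0.0005
finger_force: 0.0
time: 41.2
tool_pos: [0.5153, 0.4403, 0.2095]
ee_rot: [-3.139, 0.002, 1.561]
wrist_force: [-0.0, -0.0, -0.7]
width: 0.0005
finger_force: 0.0
at [0.5153 0.4403 0.2095] t 41.2 j6 36.3 rotvec [-0.2  0.1 -0.6] then shift mm [ -0.3  -2.3 164.5]
```

```bash
python3 -m crank '[[1,[0,0,0.04],[0,0,0]],[1,[0,0,0.04],[0,0,0]],[1,[0,0,0.04],[0,0,0]],[1,[0,0,0.03],[0,0,0]],[1,[0,0,0.013],[0,0,0]],[1,[0,0,0],[0,0,0]],[1,[-0.008,0,0],[0,0,0]],[1,[-0.01,0,0],[0,0,0]]]'
python3 -m crank '[[1,[-0.02,0.001,0],[0,0,0]],[1,[-0.02,0.001,0],[0,0,0]],[1,[-0.02,0.001,0],[0,0,0]],[1,[-0.02,0.001,0],[0,0,0]],[1,[-0.02,0.001,0],[0,0,0]],[1,[-0.02,0.001,0],[0,0,0]],[1,[-0.02,0.001,0],[0,0,0]],[1,[-0.02,0.001,0],[0,0,0]]]'
python3 -m crank '[[1,[-0.02,0.001,0],[0,0,0]],[1,[-0.02,0.001,0],[0,0,0]],[1,[-0.02,0.001,0],[0,0,0]],[1,[-0.02,0.001,0],[0,0,0]],[1,[-0.015,0.001,0],[0,0,0]],[1,[-0.01,0,0],[0,0,0]],[1,[-0.005,0,0],[0,0,0]],[1,[0,0,0],[0,0,0]]]'
```

```text
time: 42.0
tool_pos: [0.517, 0.4222, 0.0509]
ee_rot: [3.139, -0.003, 1.561]
wrist_force: [0.1, -0.8, 0.9]
width: 0.0005
finger_force: 0.0
time: 42.8
tool_pos: [0.525, 0.2631, 0.0512]
ee_rot: [3.134, -0.007, 1.561]
wrist_force: [4.2, 5.6, -1.6]
width: 0.0003
finger_force: 2.4
time: 43.6
tool_pos: [0.5278, 0.157, 0.0507]
ee_rot: [3.136, -0.013, 1.561]
wrist_force: [2.3, 13.6, 2.4]
width: 0.0004
finger_force: 6.8
```

```bash
python3 - <<'E'
from h import *
s=snap("scene"); np.savez("s10.npz",**s); save(s,"s10.png",(130,420,330,640),2); P=cloud(s)
m=(P[...,2]>.055)&(P[...,2]<.072)&(P[...,0]>.44)&(P[...,0]<.62)&(P[...,1]>.07)&(P[...,1]<.25)
w=P[m]; print("bar",np.percentile(w,[3,97],axis=0),len(w)); print(robot.get_obs()["wrist_force"])
E
```

```text
bar [[0.45978269 0.13086818 0.05901075]
 [0.60123905 0.14806342 0.06935958]] 449
[ 3.18585597 14.49181056  2.53470346]
```

View pics/s10.png

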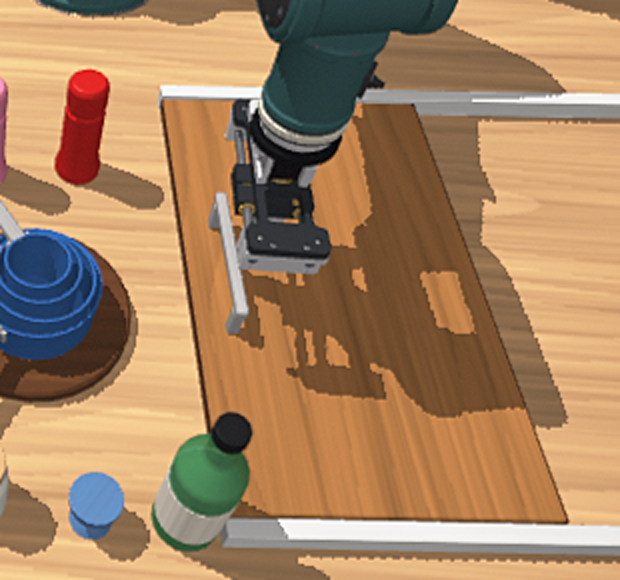

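The bar has moved 0.262 m, which equals the cover's initial opening (edge .366 to runner end .104). The front edge lines up with the runner ends, and the force has risen to 14 N. A small extra push will confirm the stop.

```bash
python3 -m crank '[[1,[-0.004,0,0],[0,0,0]],[1,[0,0,0],[0,0,0]],[1,[0,0,0],[0,0,0]]]'
python3 -m crank '[[1,[0.01,0,0],[0,0,0]],[1,[0.015,0,0],[0,0,0]],[1,[0.01,0,-0.03],[0,0,0]],[1,[0,0,-0.04],[0,0,0]],[1,[0.03,0,-0.04],[0,0,0]],[1,[0.04,0,-0.04],[0,0,0]],[1,[0.04,0,0],[0,0,0]],[1,[0.04,0,0],[0,0,0]]]'
python3 -m crank '[[1,[0.04,0,0],[0,0,0]],[1,[0.04,0,0],[0,0,0]],[1,[0,0,0],[0,0,0]],[1,[0,0,0],[0,0,0]]]'
python3 - <<'E'
from h import *
for n in("scene","top"):
    s=snap(n); P=cloud(s); np.savez(n+"f.npz",**s)
    m=(P[...,2]>.055)&(P[...,2]<.072)&(P[...,0]>.44)&(P[...,0]<.62)&(P[...,1]>.07)&(P[...,1]<.25)
    w=P[m]; print("bar",np.percentile(w,[3,97],axis=0).round(4).tolist(),len(w))
    k=(np.abs(P[...,0]-.7)<.02)&(np.abs(P[...,2]-.024)<.006)&(P[...,1]>.05)&(P[...,1]<.3); print("cover edge at x=.7:",np.percentile(P[k][:,1],[0,2]))
    pans(s,0); save(s,n+"f.png")
E
```

```text
time: 43.95
tool_pos: [0.5278, 0.1568, 0.0507]
ee_rot: [3.136, -0.019, 1.563]
wrist_force: [3.6, 21.6, 1.8]
width: 0.0002
finger_force: 10.7
time: 44.75
tool_pos: [0.5281, 0.3292, 0.1954]
ee_rot: [3.14, -0.0, 1.559]
wrist_force: [1.7, 0.1, -0.6]
width: 0.0005
finger_force: 0.0
time: 45.15
tool_pos: [0.5278, 0.4082, 0.192]
ee_rot: [-3.139, 0.002, 1.562]
wrist_force: [1.0, -0.5, 0.5]
width: 0.0005
finger_force: 0.0
bar [[0.4586, 0.1311, 0.0586], [0.601, 0.1479, 0.0695]] 437
cover edge at x=.7: [0.11453265 0.12068564]
 handle mean [ 0.5624 -0.1372  0.1   ] far 0.1184 n 302
blob [350. 276.] c [ 0.579  -0.0573] r 0.0376 zt 0.1027 ang -101.68537710558554
blob [377. 382.] c [0.7873 0.0084] r 0.0238 zt 0.0519 ang None
bar [[0.4573, 0.1324, 0.0607], [0.5971, 0.1484, 0.0712]] 464
cover edge at x=.7: [0.1157966  0.11931091]
blob [270. 133.] c [0.7848 0.0083] r 0.0217 zt 0.0538 ang None
 handle mean [ 0.5598 -0.1327  0.1016] far 0.1243 n 337
blob [293. 220.] c [ 0.58   -0.0515] r 0.0337 zt 0.1043 ang -103.96696182203902
```

View pics/topf.png

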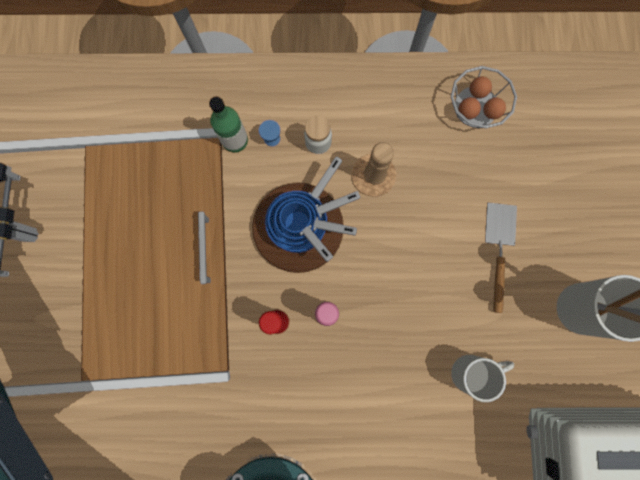

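The cover did not move under 21 N, so it is home. The top view shows the pans nested with four handles evenly fanned at (297,220), the mill on the mat at (380,158), and the bystanders in place. Handing in.

```bash
python3 -c "
from bench import robot
print(robot.close_job())"
```

```text
the job is handed in; nothing more can be done
None
```

I stood the pepper mill on its mat, nested all four saucepans on the board with their handles fanned, slid the cover fully home over the hob, and handed the job in; no verdict came back.

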